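# Feed a mosaic panel through the UV curing hood with a push stick

## Task

Take the push stick from its green tray and use its red head to push the mosaic panel slowly along the bed, under the low white UV hood, until the whole panel lies flat on the bed clear of the hood on the far side. Never touch the panel with the gripper, keep the robot off the hood, then lay the push stick back in its green tray, handle up, and let go of it. Leave the jar, the pot and the spare tile where they are.

Things in the scene. Friction and masses are not known exactly. Their poses are not given: they have to be found in the camera images.
- bed: Fixed aluminium bed, 144 mm wide (x), 420 mm long (y from -210 to +210 mm), top face 12 mm above the table. Origin: centre of its underside, on the table; z up. Feed direction: +y. A grey rail along each long edge (12 mm wide, 10 mm above the bed's top) leaves a channel 120 mm wide, x from -60 to +60 mm. The panel starts on the -y (infeed) part; outfeed is y from +40 to +210 mm.
- hood: Low white UV lamp hood with yellow lips, fixed across the middle of the bed; same origin and axes as the bed. Covers bed y from -40 to +40 mm (lips to 43 mm), 150 mm wide, top 97 mm above the table. The opening under it is 120 mm wide, from 12 to 54 mm above the table. The robot must not touch it.
- panel: Loose mosaic panel, 84 (x) by 100 (y) by 16 mm thick, 0.2 to 0.4 kg, flat on the infeed part of the bed, its y along the bed's y within 0.12 rad, its centre 100 to 135 mm before the hood's centre. Origin: centre of its underside; z up. Freshly coated: the gripper must never touch it; the stick's head pushes on its rear (-y) edge. Keep it below 100 mm/s.
- corner0 (a point): Panel's rear left bottom corner, at panel (-42, -50, 0) mm
- corner1 (a point): Panel's rear right bottom corner, at panel (+42, -50, 0) mm
- corner2 (a point): Panel's front left bottom corner, at panel (-42, +50, 0) mm
- corner3 (a point): Panel's front right bottom corner, at panel (+42, +50, 0) mm
- stick: Loose push stick, 0.14 kg, handle up in the tray. Origin: on its underside below the middle of the handle; z up, y forward from handle to head. Wooden blade 34 mm wide, 14 thick, y -28 to +148 mm; red cross head 56 mm wide (x), 24 high, y +148 to +160 mm; upright red handle block 24 mm wide (x: grip across this from above), 44 mm long (y), top 72 mm above the underside.
- stick_handle (a point): Middle of the handle, 55 mm above the stick's underside: where to grip it
- stick_face (a point): Middle of the head's flat pushing face, at stick (0, +160, 8) mm
- rest: Fixed green tray for the push stick, outside 84 x 228 x 16 mm (x, y, z), walls 4 mm, inner floor 4 mm above the table. Origin: centre of its underside. The stick lies along its y, head to +y, its origin 66 mm on the -y side of the tray's centre; about 10 mm to spare at each side and 16 mm at each end.
- jar: Bystander: amber resin jar, 72 mm across, 85 mm tall, beyond the bed; origin under its centre
- pot: Bystander: open green plastic pot without handles, 90 mm across, 75 mm tall, beyond the bed; origin under its centre
- spare: Bystander: loose spare mosaic tile 100 x 100 x 12 mm on the table to the left of the tray; origin under its centre
Things that resemble listed ones, but are neither listed nor needed, are in the scene too. Of the things like the rest, leave any that is black or yellow; of the rest the larger one is meant.

How it is judged (in metres and radians):
On the way:
1. the panel's middle is under the hood, on the bed, being pushed by the gripped stick (y of panel in the frame of bed between -0.04 and 0.06 m and z of panel in the frame of bed below 0.025 m and contact force between stick and panel above 0.05 N and contact force between the fingers and stick above 0.5 N), for 0.05 s.
At the end, for the whole second after the job is handed in: Panel flat (0.05 rad) and still on the bed, all corners past the hood (bed y 41 to 214 mm), underside within 4 mm of the bed. Stick still and released in the tray, handle up (0.05 rad), origin within 30 mm of its place in x and y, under 5 mm off the floor (y of corner0 in the frame of bed between 0.041 and 0.214 m and y of corner1 in the frame of bed between 0.041 and 0.214 m and y of corner2 in the frame of bed between 0.041 and 0.214 m and y of corner3 in the frame of bed between 0.041 and 0.214 m and z of panel in the frame of bed between 0.008 and 0.016 m and angle between each of panel, stick's own z axis and vertical below 0.05 rad and linear speed of each of panel, stick below 0.01 m/s and x of stick in the frame of rest between -0.03 and 0.03 m and y of stick in the frame of rest between -0.096 and -0.036 m and z of stick in the frame of rest below 0.009 m and contact force between the fingers and stick below 0.1 N); the robot touches nothing.
It fails at once if the gripper or arm touches the panel (contact force between any of the fingers, the arm and panel above 0.5 N).
It fails at once if the robot hits the hood (contact force between any of the fingers, the arm and hood above 2 N).
It fails at once if the panel is shoved faster than 0.2 m/s (linear speed of panel above 0.2 m/s).
It fails at once if a bystander is moved more than 30 mm or tipped (distance of any of jar, pot, spare from where it was at the start of the episode above 0.03 m or angle between any of jar, pot, spare's own z axis and vertical above 0.4 rad).
It also fails if it takes over 58 s, if anything falls off the work surface, if the arm or the gripper's body presses on something with over 40 N, if the wrist force passes 120 N, or if a joint passes its speed limit or range.

## Robot

A 6-joint arm with a two-finger parallel gripper is mounted at the origin on the work surface. World frame = base frame: x ahead of the robot, y to its left, z up, the work surface at z = 0. Lengths are in m, angles in degrees, forces in N, time in s.
With the tool pointing down it reaches from about 0.35 to 0.875 m from the base axis. Payload 15.5 kg.
Tool frame: the origin (TCP) lies midway between the tips of the shut fingers; the grasp point (between the pads) lies 19 mm behind it (manip.hold_point_z is the distance from the TCP to the grasp point, in m); z points along the fingers, y is the direction in which the jaws open and shut (so a half turn about z gives the same grasp; the last joint's range is limited). The gripper opens to 85 mm and grips with 20 to 120 N. Pads are 22 mm wide; open, the fingers measure 114 mm over their backs; the gripper's body (76 mm by 85 mm) begins 54 mm behind the grasp point. The pads swing forward as they close: fully open they stand 13 mm farther back than shut.
Start: joints at [-71.19, 28.281, 77.091, -0, 74.628, -5.472], TCP at [0.257, -0.57, 0.231] pointing down, gripper open.
Joint ranges: [-166.48, 166.48], [-47.26, 123.95], [12.59, 153.08], [-70.14, 250.14], [6.76, 159.57], [-176.63, 176.63]. Speed limits (degrees/s): [108.29, 108.29, 147.25, 172.46, 172.46, 172.46].

## Interface

Orientations are given as [roll, pitch, yaw] about the fixed x, y, z axes, in that order (R = Rz(yaw) Ry(pitch) Rx(roll)).
In Python, from station import manip gives the robot as it stands.
- The arm moves only by the shell command python3 -m pendant 'ROWS' [FORCE]. ROWS is JSON, a list of rows, each an object with "gripper": the finger opening in m, from 0 to 0.0854; "travel": the shift along the world's x, y, z in m, a list of three; "roll": the turn about the world's z in rad. In form: [{"gripper": gripper, "travel": [x, y, z], "roll": roll}, ...]. A call has 1 to 12 rows; each row shifts and turns the commanded pose from where the row before left it; what a row does not reach is not made up. A row lasts 1/8 s, in which the tool goes at most 62.5 mm and 10.7 degrees, less where a joint would pass 70% of its speed; a pose out of reach is approached as far as the arm can. A call is refused whole if a number of a shift passes 0.0625 or a number of a turn 0.188, either way. A call with a gripper value outside its range is refused whole. The fingers move at their own pace and stop on an object; FORCE is the grip in N (left out, the last holds). Time passes only in rows, so rows that do not move let the fingers close. It gives the time, the measured TCP pose, the force and the opening at its end, in the units of the state.
- manip.get_state(): the state, without advancing time (a new reading comes with each control period).
- manip.camera(name): name is "scene" or "top" or "wrist"; returns a dict with "frame" (480x640x3 uint8, red, green, blue), "K" (3x3 intrinsics, pixels), "position" and "rotation" of the camera in the world. Camera axes: x right, y up, looking along -z (the intrinsics and any distortion apply to the point x, -y, -z); pixel columns grow to the right and rows downward; lengths in m; the calibration is good to about 2 mm. A picture is of the moment at which its call begins. There is no depth.
- manip.job_done(): hands the job in, once; it reports no verdict.
The state is a dict: "time_s": time; "joint_positions": joint angles; "qvel": joint speeds; "joint_torque": joint torques, N m; "position": TCP position; "ee_rot": TCP orientation; "ft_force": force on the tool from outside, world axes, zero at the start; "torque": the same for the moment, N m; "grip_width": finger opening in m.
Only numpy, scipy, OpenCV 4.12 (cv2) and the standard library are available. Lean on these libraries where they do the work, as an engineer would, in place of code of your own. Each camera call takes 0.05 s, during which the arm holds its last target.

## Working session

There is one attempt and no reset: what is moved stays moved. The work goes in short steps, Python scripts to look and compute and a shell command to move; the robot and the scene stay as the last step left them, time stands still between calls to the robot, and variables do not carry over. Pictures are saved under pics/ and viewed, and the job is handed in when it is done.

```bash
ls; mkdir -p pics; python3 - <<'E'
from station import manip
import cv2,json,numpy as np
s=manip.get_state();print(s);print(manip.hold_point_z)
for n in ["scene","top","wrist"]:
    c=manip.camera(n);cv2.imwrite(f"pics/{n}0.png",c["frame"][:,:,::-1])
    print(n,c["K"],c["position"],c["rotation"],[k for k in c])
    json.dump({k:np.array(c[k]).tolist() for k in("K","position","rotation")},open(f"{n}0.json","w"))
E
```

```text
pics
{'time_s': 0.0, 'joint_positions': array([-7.11905003e+01,  2.83151340e+01,  7.71274453e+01,  4.93680408e-04,
        7.46261312e+01, -5.47148691e+00]), 'qvel': array([-0.06264955, -0.07471249,  0.01130234, -0.0570024 ,  0.03443254,
        0.04656487]), 'joint_torque': array([ 1.79810333e-03, -8.82168603e+01, -3.83860981e+01,  3.47504749e-05,
        1.02634789e-02, -9.16105455e-05]), 'position': array([ 0.25690257, -0.56937723,  0.23069567]), 'ee_rot': array([-1.79931648e+02, -7.02526121e-03,  2.42808512e+01]), 'ft_force': array([-0.07171465, -0.28345338, -0.02426027]), 'torque': array([-0.02769443,  0.01019538,  0.00364532]), 'grip_width': 0.08496539466506069}
0.0187
scene [[449.47033234   0.         327.04420174]
 [  0.         449.47033234 235.93127472]
 [  0.           0.           1.        ]] [1.21634381 0.28269003 0.71979256] [ 5.08185732e+01 -8.37029747e-03  1.10756255e+02] ['frame', 'K', 'position', 'rotation']
top [[557.67667589   0.         325.79793858]
 [  0.         557.67667589 245.0298865 ]
 [  0.           0.           1.        ]] [0.22108344 0.00972713 1.54464988] [ 10.40128919   0.93858311 -91.20558219] ['frame', 'K', 'position', 'rotation']
wrist [[377.22414271   0.         315.88285759]
 [  0.         377.22414271 235.8586091 ]
 [  0.           0.           1.        ]] [ 0.32750805 -0.53796797  0.37361487] [-1.74872349e+01  5.24021513e-02 -6.57097886e+01] ['frame', 'K', 'position', 'rotation']
```

View pics/scene0.png

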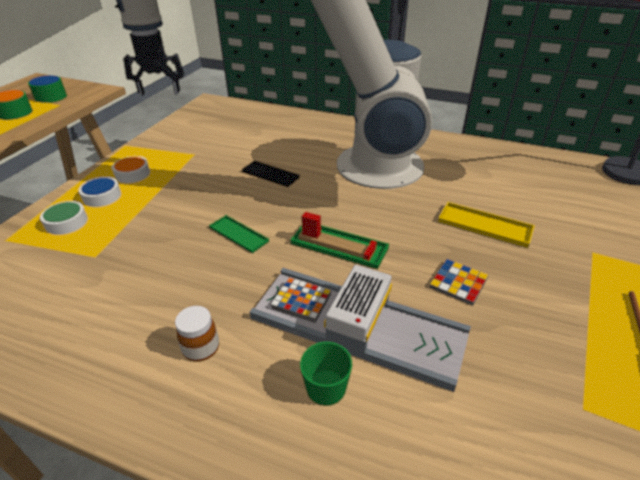

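View pics/top0.png

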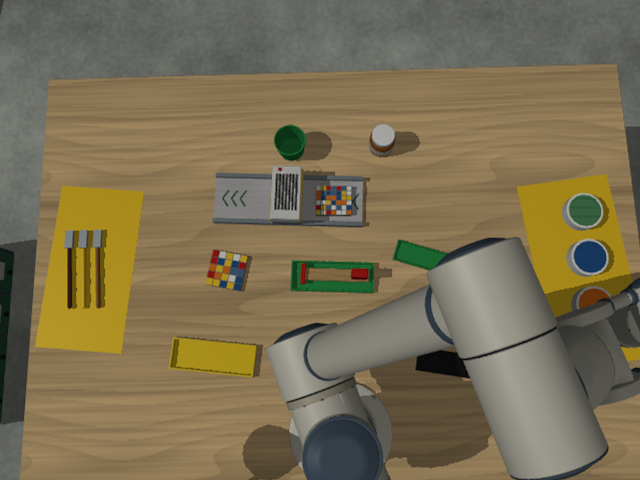

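View pics/wrist0.png

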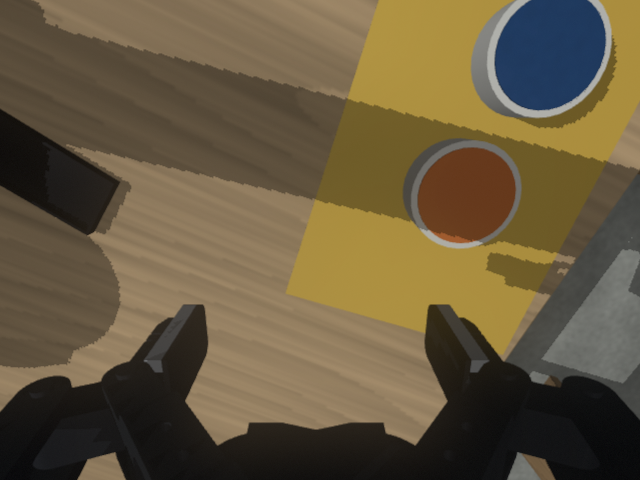

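The pictures show the bed running left to right in "top": hood about (287,193), panel (336,200), stick in the green tray (334,276) with its handle at (360,273), feed toward image left (+y). Next I enlarge these.

```bash
cat > h.py <<'E'
import numpy as np,json
from scipy.spatial.transform import Rotation as R
def cam(n,i=0):
    c=json.load(open(f"{n}{i}.json"));return np.array(c["K"]),np.array(c["position"]),R.from_euler("xyz",c["rotation"],degrees=True).as_matrix()
def px(c,u,v,z):
    K,p,Rm=c;d=np.linalg.solve(K,[u,v,1]);d=Rm@np.array([d[0],-d[1],-d[2]])
    return p+d*(z-p[2])/d[2]
def proj(c,P):
    K,p,Rm=c;q=Rm.T@(np.asarray(P)-p);q=K@np.array([q[0],-q[1],-q[2]]);return q[:2]/q[2]
E
python3 - <<'E'
import cv2
a=cv2.imread("pics/top0.png")
cv2.imwrite("pics/t_bed.png",cv2.resize(a[160:240,205:375],None,fx=4.7,fy=4.7,interpolation=cv2.INTER_CUBIC))
cv2.imwrite("pics/t_tray.png",cv2.resize(a[250:305,280:390],None,fx=7,fy=7,interpolation=cv2.INTER_CUBIC))
b=cv2.imread("pics/scene0.png")
cv2.imwrite("pics/s_all.png",cv2.resize(b[200:390,240:475],None,fx=3.1,fy=3.1,interpolation=cv2.INTER_CUBIC))
E
```

```text
(no output)
```

View pics/t_bed.png

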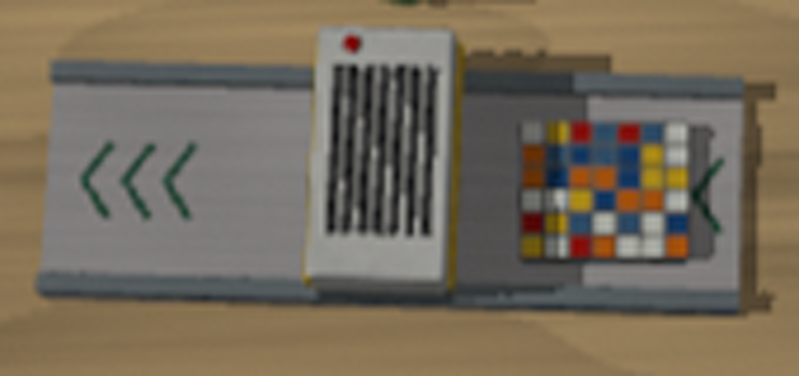

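View pics/t_tray.png

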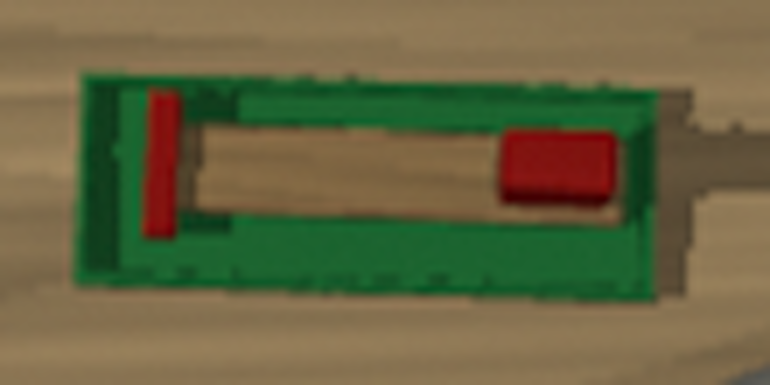

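View pics/s_all.png

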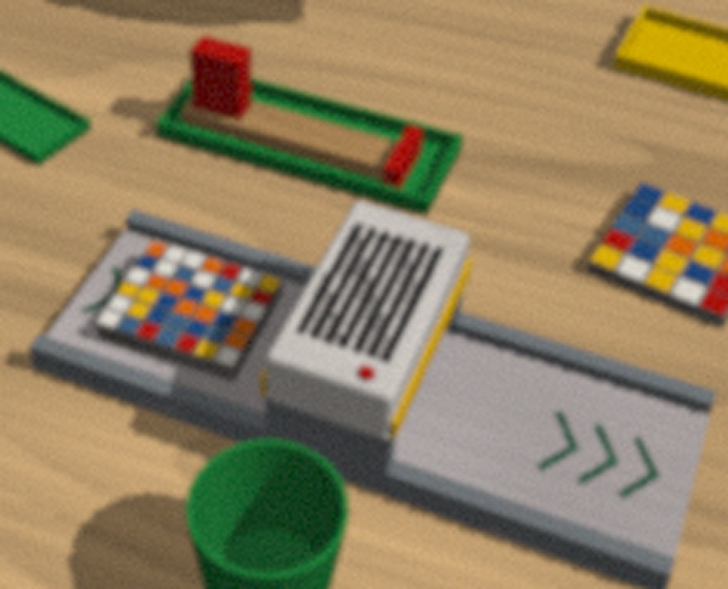

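```bash
python3 - <<'E'
from h import *
c=cam("top")
def go(name,pts,s,o,z):
    P=np.array([px(c,(x+.5)/s-.5+o[0],(y+.5)/s-.5+o[1],z) for x,y in pts])
    print(name,"z",z);print((P[:,:2]*1000).round(1).tolist(),"mean",(P.mean(0)*1000).round(1))
    d=np.roll(P,-1,0)-P;print([ (round(np.hypot(*q[:2])*1000,1),round(np.degrees(np.arctan2(q[1],q[0])),1)) for q in d])
go("bed",[(52,60),(743,77),(743,303),(38,287)],4.7,(205,160),.022)
go("hood",[(320,27),(456,30),(444,282),(306,278)],4.7,(205,160),.097)
go("panel",[(522,120),(688,122),(688,260),(520,260)],4.7,(205,160),.028)
go("head",[(148,90),(180,90),(175,238),(143,237)],7,(280,250),.028)
go("handle",[(502,130),(617,132),(615,195),(500,193)],7,(280,250),.076)
go("blade",[(198,122),(500,130),(622,223),(198,211)],7,(280,250),.018)
go("tray",[(82,73),(658,92),(657,298),(75,285)],7,(280,250),.016)
E
```

```text
bed z 0.022
[[719.4, 338.6], [697.7, -80.1], [558.1, -75.5], [578.3, 344.9]] mean [638.4 132.   22. ]
[(np.float64(419.2), np.float64(-93.0)), (np.float64(139.7), np.float64(178.1)), (np.float64(420.9), np.float64(87.3)), (np.float64(141.3), np.float64(-2.6))]
hood z 0.097
[[710.7, 167.4], [706.8, 88.8], [557.8, 97.6], [562.1, 175.9]] mean [634.3 132.4  97. ]
[(np.float64(78.7), np.float64(-92.8)), (np.float64(149.2), np.float64(176.6)), (np.float64(78.4), np.float64(86.9)), (np.float64(148.8), np.float64(-3.3))]
panel z 0.028
[[672.5, 53.7], [668.6, -45.9], [583.7, -43.4], [586.2, 56.4]] mean [627.7   5.2  28. ]
[(np.float64(99.6), np.float64(-92.2)), (np.float64(85.0), np.float64(178.3)), (np.float64(99.8), np.float64(88.6)), (np.float64(86.3), np.float64(-1.8))]
head z 0.028
[[453.0, 98.7], [452.7, 86.2], [394.3, 89.0], [395.0, 101.4]] mean [423.7  93.8  28. ]
[(np.float64(12.6), np.float64(-91.3)), (np.float64(58.4), np.float64(177.3)), (np.float64(12.5), np.float64(86.9)), (np.float64(58.0), np.float64(-2.7))]
handle z 0.076
[[427.1, -38.3], [425.3, -81.8], [401.3, -80.2], [403.1, -36.8]] mean [414.2 -59.3  76. ]
[(np.float64(43.6), np.float64(-92.3)), (np.float64(24.1), np.float64(176.2)), (np.float64(43.5), np.float64(87.7)), (np.float64(24.1), np.float64(-3.5))]
blade z 0.018
[[441.3, 79.7], [435.3, -39.4], [397.4, -86.1], [405.9, 80.3]] mean [420.    8.6  18. ]
[(np.float64(119.2), np.float64(-92.9)), (np.float64(60.2), np.float64(-129.0)), (np.float64(166.6), np.float64(87.1)), (np.float64(35.3), np.float64(-0.9))]
tray z 0.016
[[462.2, 125.6], [449.3, -102.3], [367.8, -98.9], [378.1, 129.1]] mean [414.3  13.4  16. ]
[(np.float64(228.2), np.float64(-93.3)), (np.float64(81.5), np.float64(177.6)), (np.float64(228.3), np.float64(87.4)), (np.float64(84.3), np.float64(-2.4))]
```

The measured sizes agree with those given (bed 420 by 141, panel 100 by 85, tray 228 by 83, stick face to handle 160 mm). The tray, bed and stick are all yawed about -3°. I'll move above the handle and turn the tool by about 62°.

```bash
python3 -m pendant '[{"gripper":0.0854,"travel":[0.013,0.042,0],"roll":0.09},{"gripper":0.0854,"travel":[0.013,0.042,0],"roll":0.09},{"gripper":0.0854,"travel":[0.013,0.042,0],"roll":0.09},{"gripper":0.0854,"travel":[0.013,0.042,0],"roll":0.09},{"gripper":0.0854,"travel":[0.013,0.042,0],"roll":0.09},{"gripper":0.0854,"travel":[0.013,0.042,0],"roll":0.09},{"gripper":0.0854,"travel":[0.013,0.042,0],"roll":0.09},{"gripper":0.0854,"travel":[0.013,0.042,0],"roll":0.09},{"gripper":0.0854,"travel":[0.013,0.042,0],"roll":0.09},{"gripper":0.0854,"travel":[0.013,0.042,-0.02],"roll":0.09},{"gripper":0.0854,"travel":[0.013,0.042,-0.02],"roll":0.09},{"gripper":0.0854,"travel":[0.014,0.047,-0.02],"roll":0.09}]' 60
python3 -m pendant '[{"gripper":0.0854,"travel":[0,0,0],"roll":0},{"gripper":0.0854,"travel":[0,0,0],"roll":0}]'
python3 - <<'E'
from station import manip
import cv2,json,numpy as np
for n in ["wrist","top"]:
    c=manip.camera(n);cv2.imwrite(f"pics/{n}1.png",c["frame"][:,:,::-1])
    json.dump({k:np.array(c[k]).tolist() for k in("K","position","rotation")},open(f"{n}1.json","w"))
E
```

```text
time_s: 1.65
position: [0.4144, -0.0595, 0.1708]
ee_rot: [180.0, 0.0, 86.3]
ft_force: [0.6, -0.7, -0.1]
grip_width: 0.0853
time_s: 1.9
position: [0.414, -0.0609, 0.1714]
ee_rot: [-180.0, 0.0, 86.2]
ft_force: [-0.2, -0.6, 0.1]
grip_width: 0.0855
```

View pics/wrist1.png

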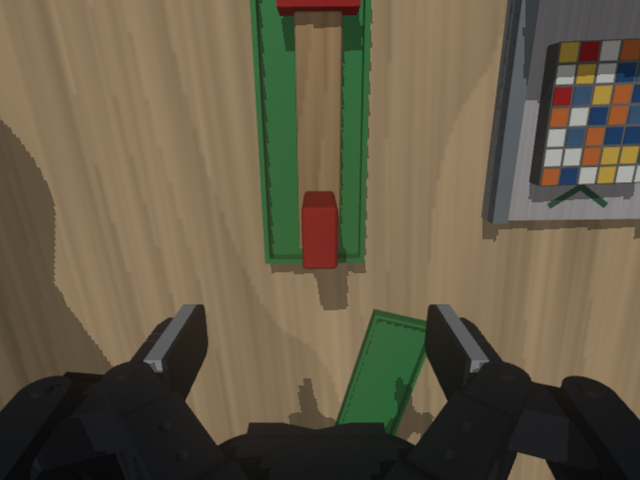

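Handle top appears at about (302–338, 208–268), centred between the fingers. Checking against the top-camera result.

```bash
python3 - <<'E'
from h import *
c=cam("wrist",1)
P=[px(c,u,v,.076)*1000 for u,v in[(302,208),(338,208),(337,268),(303,268)]]
print(np.round(P,1),np.mean(P,0).round(1))
print([ (px(c,u,v,.028)*1000).round(1) for u,v in[(544,186)]], "panel rear-left top")
E
```

```text
[[406.9 -39.7  76. ]
 [430.2 -41.2  76. ]
 [427.4 -83.   76. ]
 [404.4 -81.5  76. ]] [417.2 -61.3  76. ]
[array([590.3, -46.1,  28. ])] panel rear-left top
```

The two cameras agree within 3 mm, so I'll descend and grip.

```bash
python3 -m pendant '[{"gripper":0.0854,"travel":[0.0015,0,-0.03],"roll":0},{"gripper":0.0854,"travel":[0,0,-0.03],"roll":0},{"gripper":0.0854,"travel":[0,0,-0.03],"roll":0},{"gripper":0.0854,"travel":[0,0,-0.025],"roll":0},{"gripper":0.0854,"travel":[0,0,-0.016],"roll":0},{"gripper":0.0854,"travel":[0,0,0],"roll":0},{"gripper":0.03,"travel":[0,0,0],"roll":0},{"gripper":0.01,"travel":[0,0,0],"roll":0},{"gripper":0.01,"travel":[0,0,0],"roll":0},{"gripper":0.01,"travel":[0,0,0],"roll":0},{"gripper":0.01,"travel":[0,0,0],"roll":0}]' 60
python3 -m pendant '[{"gripper":0.01,"travel":[0,0,0],"roll":0},{"gripper":0.01,"travel":[0,0,0],"roll":0}]' 80
```

```text
time_s: 3.38
position: [0.4158, -0.0607, 0.0407]
ee_rot: [180.0, 0.0, 86.2]
ft_force: [0.4, -0.8, 8.2]
grip_width: 0.0235
time_s: 3.62
position: [0.4158, -0.0608, 0.0407]
ee_rot: [179.9, 0.0, 86.2]
ft_force: [0.3, 0.1, 10.2]
grip_width: 0.0229
```

```bash
python3 -m pendant '[{"gripper":0.01,"travel":[0,0,0.01],"roll":0},{"gripper":0.01,"travel":[0,0,0.02],"roll":0},{"gripper":0.01,"travel":[0,0,0.03],"roll":0},{"gripper":0.01,"travel":[0,0,0.01],"roll":0},{"gripper":0.01,"travel":[0,0,0],"roll":0}]' 80
python3 - <<'E'
from station import manip
import cv2,json,numpy as np
for n in ["wrist","scene"]:
    c=manip.camera(n);cv2.imwrite(f"pics/{n}2.png",c["frame"][:,:,::-1])
    json.dump({k:np.array(c[k]).tolist() for k in("K","position","rotation")},open(f"{n}2.json","w"))
a=cv2.imread("pics/scene2.png");cv2.imwrite("pics/scene2c.png",cv2.resize(a[150:350,230:430],None,fx=3,fy=3))
E
```

```text
time_s: 4.25
position: [0.4158, -0.0608, 0.1107]
ee_rot: [179.9, 0.0, 86.2]
ft_force: [0.2, 0.0, -2.1]
grip_width: 0.0232
```

View pics/wrist2.png

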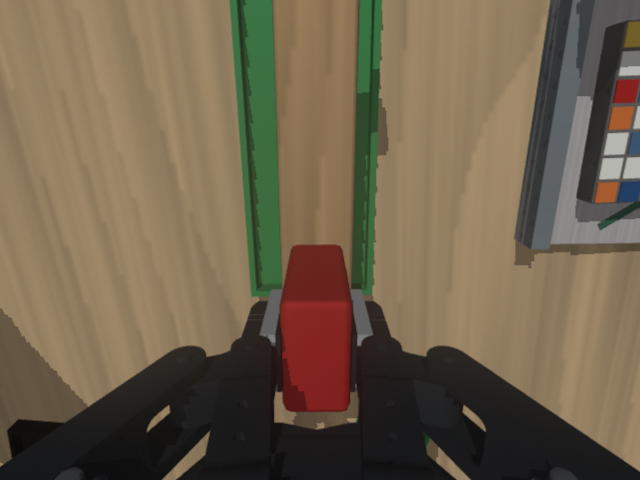

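View pics/scene2c.png

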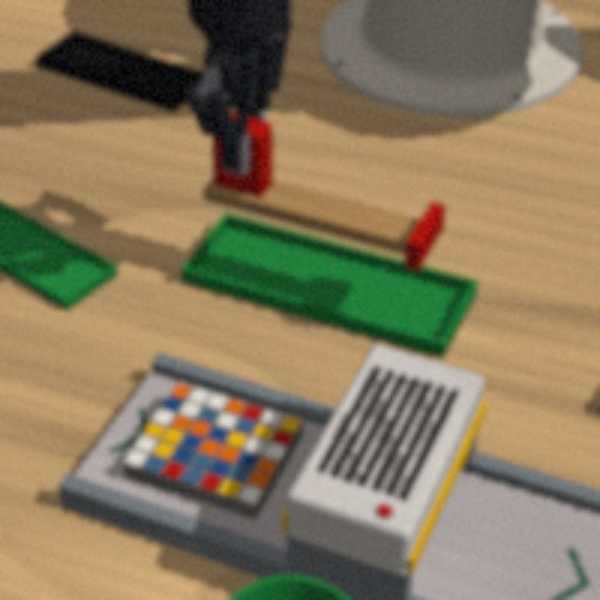

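```bash
python3 - <<'E'
from h import *
c=cam("scene",2)
M=R.from_euler("z",-3.7,degrees=True).as_matrix()
for n,p in dict(face_bot_px=(28,160,0),face_top_px=(28,160,24),face_top_mx=(-28,160,24),face_bot_mx=(-28,160,0),hand_top=(12,22,72),tail=(17,-28,0)).items():
    q=(proj(c,M@(np.array(p)/1000)+[.4158,-.0600,.074])-[230,150]+.5)*3-.5
    print(n,q.round())
E
```

```text
face_bot_px [422. 271.]
face_top_px [424. 246.]
face_top_mx [449. 204.]
face_bot_mx [447. 229.]
hand_top [263. 137.]
tail [205. 201.]
```

```bash
python3 - <<'E'
import cv2
a=cv2.imread("pics/scene2.png");cv2.imwrite("pics/scene2d.png",cv2.resize(a[185:245,295:385],None,fx=8,fy=8,interpolation=cv2.INTER_CUBIC))
E
```

```text
(no output)
```

View pics/scene2d.png

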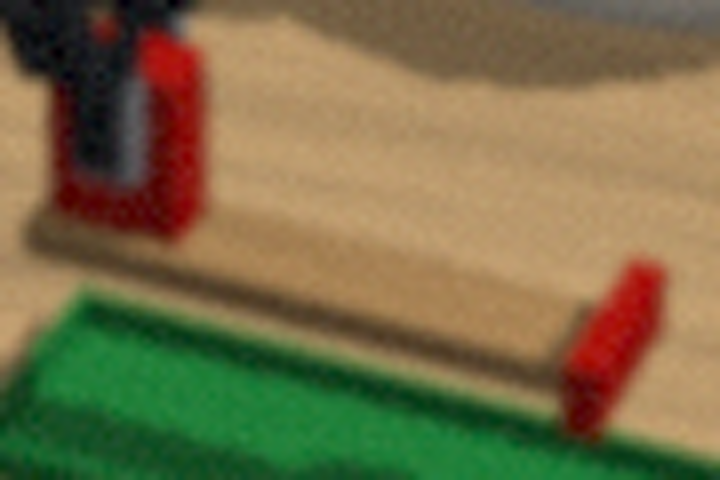

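The grip is level: the head's lower corner is within 2 px of the prediction. Now to carry it behind the panel.

```bash
python3 -m pendant '[{"gripper":0.01,"travel":[0,-0.03,0],"roll":0.01},{"gripper":0.01,"travel":[0,-0.04,0],"roll":0.01},{"gripper":0.01,"travel":[0,-0.04,0],"roll":0},{"gripper":0.01,"travel":[0.02,-0.04,0],"roll":0},{"gripper":0.01,"travel":[0.04,-0.007,0],"roll":0},{"gripper":0.01,"travel":[0.04,0,0],"roll":0},{"gripper":0.01,"travel":[0.04,0,0],"roll":0},{"gripper":0.01,"travel":[0.04,0,0],"roll":0},{"gripper":0.01,"travel":[0.02,0,0],"roll":0},{"gripper":0.01,"travel":[0,0,0],"roll":0},{"gripper":0.01,"travel":[0,0,0],"roll":0}]' 80
python3 - <<'E'
from station import manip
import cv2,json,numpy as np
for n in ["wrist","top"]:
    c=manip.camera(n);cv2.imwrite(f"pics/{n}3.png",c["frame"][:,:,::-1])
    json.dump({k:np.array(c[k]).tolist() for k in("K","position","rotation")},open(f"{n}3.json","w"))
a=cv2.imread("pics/top3.png");cv2.imwrite("pics/top3c.png",cv2.resize(a[160:250,205:405],None,fx=4,fy=4,interpolation=cv2.INTER_CUBIC))
E
```

```text
time_s: 5.72
position: [0.6144, -0.2174, 0.1091]
ee_rot: [-179.9, -0.0, 87.3]
ft_force: [-0.6, -1.1, -1.3]
grip_width: 0.023
```

View pics/wrist3.png

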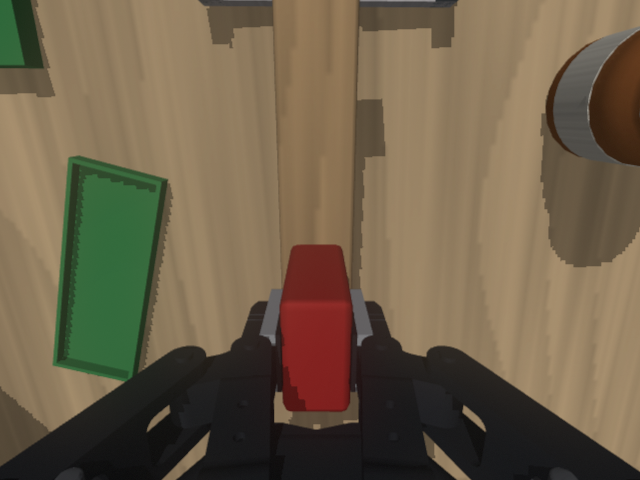

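View pics/top3c.png

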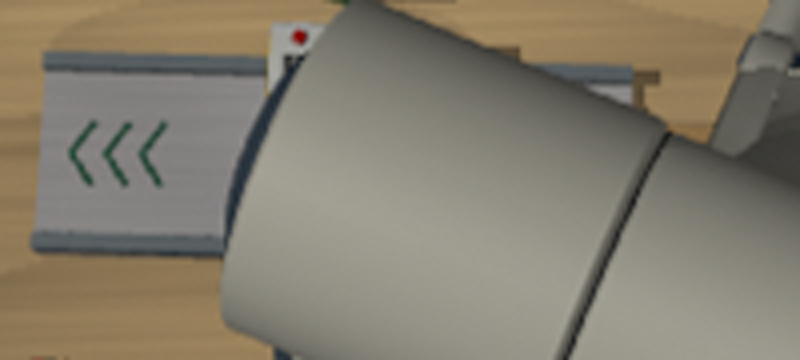

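The top view is hidden by the arm; the wrist view shows the stick lined up with the bed end (edges at 205 and 455 px). Descending behind the panel.

```bash
python3 -m pendant '[{"gripper":0.01,"travel":[0.002,0,-0.015],"roll":0},{"gripper":0.01,"travel":[0,0,-0.02],"roll":0},{"gripper":0.01,"travel":[0,0,-0.014],"roll":0},{"gripper":0.01,"travel":[0,0,-0.008],"roll":0},{"gripper":0.01,"travel":[0,0,0],"roll":0},{"gripper":0.01,"travel":[0,0,0],"roll":0}]' 80
python3 - <<'E'
from station import manip
import cv2,json,numpy as np
for n in ["scene"]:
    c=manip.camera(n);cv2.imwrite(f"pics/{n}4.png",c["frame"][:,:,::-1])
a=cv2.imread("pics/scene4.png");cv2.imwrite("pics/scene4c.png",cv2.resize(a[200:350,150:400],None,fx=3.2,fy=3.2,interpolation=cv2.INTER_CUBIC))
E
```

```text
time_s: 6.58
position: [0.6178, -0.2178, 0.0538]
ee_rot: [180.0, 0.0, 87.3]
ft_force: [-0.2, 0.1, -1.4]
grip_width: 0.023
```

View pics/scene4c.png

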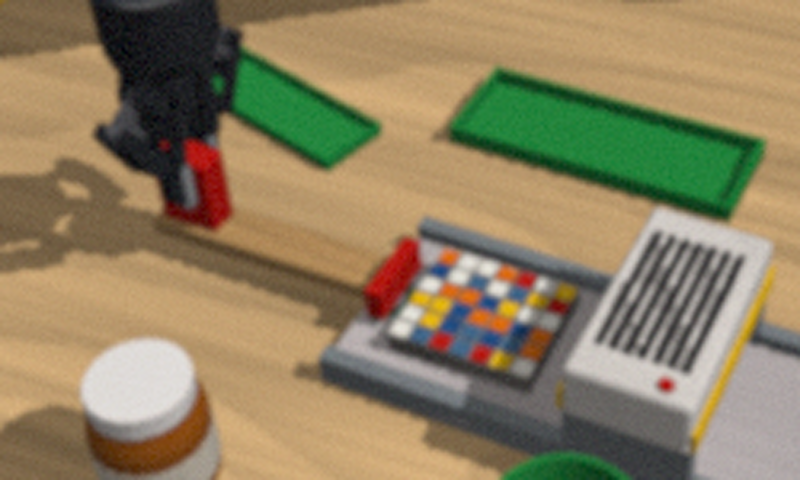

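Head is square behind the panel with about a 12 mm gap. Pushing slowly: creep to contact first, then about 56 mm/s.

```bash
python3 -m pendant '[{"gripper":0.01,"travel":[0,0.003,-0.002],"roll":0},{"gripper":0.01,"travel":[0.0002,0.003,0],"roll":0},{"gripper":0.01,"travel":[0.0002,0.003,0],"roll":0},{"gripper":0.01,"travel":[0.0002,0.003,0],"roll":0},{"gripper":0.01,"travel":[0.0002,0.003,0],"roll":0},{"gripper":0.01,"travel":[0.0002,0.003,0],"roll":0},{"gripper":0.01,"travel":[0.0002,0.004,0],"roll":0},{"gripper":0.01,"travel":[0.0003,0.005,0],"roll":0},{"gripper":0.01,"travel":[0.0003,0.006,0],"roll":0},{"gripper":0.01,"travel":[0.0003,0.006,0],"roll":0},{"gripper":0.01,"travel":[0.0003,0.006,0],"roll":0},{"gripper":0.01,"travel":[0.0003,0.006,0],"roll":0}]' 80
python3 - <<'E'
from station import manip
import cv2,json,numpy as np
for n in ["scene"]:
    c=manip.camera(n);cv2.imwrite(f"pics/{n}5.png",c["frame"][:,:,::-1])
a=cv2.imread("pics/scene5.png");cv2.imwrite("pics/scene5c.png",cv2.resize(a[200:350,150:400],None,fx=3.2,fy=3.2,interpolation=cv2.INTER_CUBIC))
E
```

```text
time_s: 8.12
position: [0.6202, -0.1663, 0.0513]
ee_rot: [180.0, -0.0, 87.3]
ft_force: [0.0, -2.4, -0.6]
grip_width: 0.0229
```

View pics/scene5c.png

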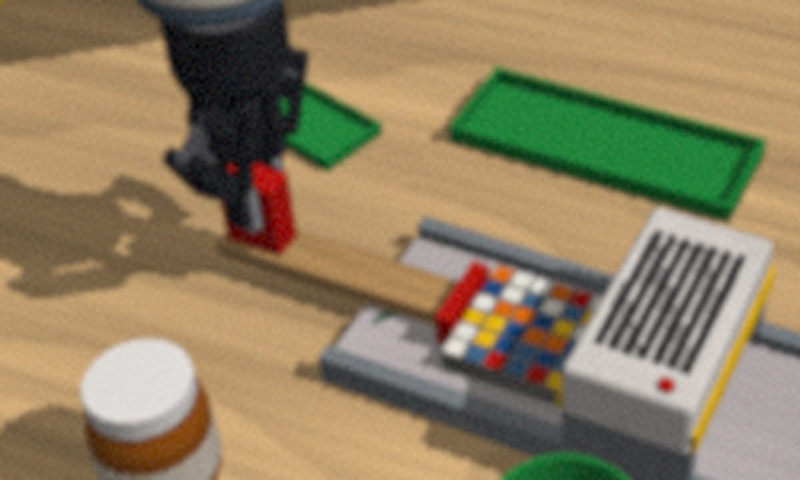

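In contact, the panel is entering the hood straight, with 2.4 N on the tool. Continuing.

```bash
python3 -m pendant '[{"gripper":0.01,"travel":[0.0003,0.005,0],"roll":0},{"gripper":0.01,"travel":[0.0003,0.007,0],"roll":0},{"gripper":0.01,"travel":[0.0003,0.007,0],"roll":0},{"gripper":0.01,"travel":[0.0004,0.007,0],"roll":0},{"gripper":0.01,"travel":[0.0004,0.007,0],"roll":0},{"gripper":0.01,"travel":[0.0004,0.007,0],"roll":0},{"gripper":0.01,"travel":[0.0004,0.007,0],"roll":0},{"gripper":0.01,"travel":[0.0004,0.007,0],"roll":0},{"gripper":0.01,"travel":[0.0004,0.007,0],"roll":0},{"gripper":0.01,"travel":[0.0004,0.007,0],"roll":0},{"gripper":0.01,"travel":[0.0004,0.007,0],"roll":0},{"gripper":0.01,"travel":[0.0004,0.007,0],"roll":0}]' 80
python3 -m pendant '[{"gripper":0.01,"travel":[0.0004,0.007,0],"roll":0},{"gripper":0.01,"travel":[0.0004,0.007,0],"roll":0},{"gripper":0.01,"travel":[0.0004,0.007,0],"roll":0},{"gripper":0.01,"travel":[0.0004,0.007,0],"roll":0},{"gripper":0.01,"travel":[0.0004,0.007,0],"roll":0},{"gripper":0.01,"travel":[0.0004,0.007,0],"roll":0},{"gripper":0.01,"travel":[0.0004,0.007,0],"roll":0},{"gripper":0.01,"travel":[0.0004,0.007,0],"roll":0},{"gripper":0.01,"travel":[0.0003,0.005,0],"roll":0},{"gripper":0.01,"travel":[0.0002,0.003,0],"roll":0},{"gripper":0.01,"travel":[0,0,0],"roll":0}]' 80
python3 - <<'E'
from station import manip
import cv2,json,numpy as np
for n in ["scene"]:
    c=manip.camera(n);cv2.imwrite(f"pics/{n}6.png",c["frame"][:,:,::-1])
a=cv2.imread("pics/scene6.png");cv2.imwrite("pics/scene6c.png",cv2.resize(a[200:400,240:490],None,fx=3,fy=3,interpolation=cv2.INTER_CUBIC))
E
```

```text
time_s: 9.68
position: [0.6247, -0.0842, 0.0513]
ee_rot: [-180.0, -0.0, 87.3]
ft_force: [-0.7, -1.6, -1.3]
grip_width: 0.0231
time_s: 11.05
position: [0.6284, -0.0204, 0.0512]
ee_rot: [-180.0, -0.0, 87.3]
ft_force: [0.5, 0.3, -1.4]
grip_width: 0.0232
```

View pics/scene6c.png

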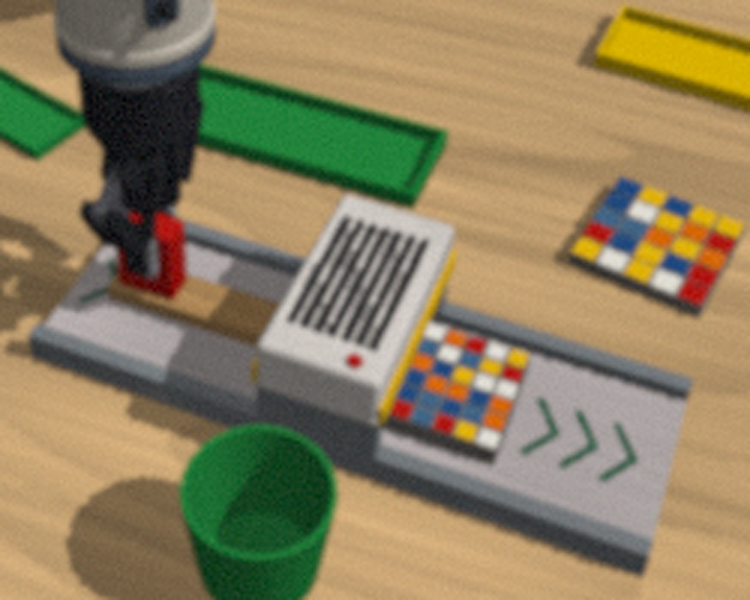

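The panel's front half is out of the hood. The remaining push is about 53 mm.

```bash
python3 -m pendant '[{"gripper":0.01,"travel":[0.0002,0.003,0],"roll":0},{"gripper":0.01,"travel":[0.0002,0.005,0],"roll":0},{"gripper":0.01,"travel":[0.0004,0.007,0],"roll":0},{"gripper":0.01,"travel":[0.0004,0.007,0],"roll":0},{"gripper":0.01,"travel":[0.0004,0.007,0],"roll":0},{"gripper":0.01,"travel":[0.0004,0.007,0],"roll":0},{"gripper":0.01,"travel":[0.0004,0.007,0],"roll":0},{"gripper":0.01,"travel":[0.0003,0.005,0],"roll":0},{"gripper":0.01,"travel":[0.0002,0.003,0],"roll":0},{"gripper":0.01,"travel":[0.0001,0.002,0],"roll":0},{"gripper":0.01,"travel":[0,0,0],"roll":0}]' 80
python3 - <<'E'
from station import manip
import cv2,json,numpy as np
for n in ["scene","top"]:
    c=manip.camera(n);cv2.imwrite(f"pics/{n}7.png",c["frame"][:,:,::-1])
a=cv2.imread("pics/scene7.png");cv2.imwrite("pics/scene7c.png",cv2.resize(a[200:400,240:490],None,fx=3,fy=3,interpolation=cv2.INTER_CUBIC))
E
```

```text
time_s: 12.48
position: [0.6314, 0.0324, 0.0513]
ee_rot: [-180.0, -0.0, 87.3]
ft_force: [-0.7, -1.2, -1.5]
grip_width: 0.0235
```

View pics/scene7c.png

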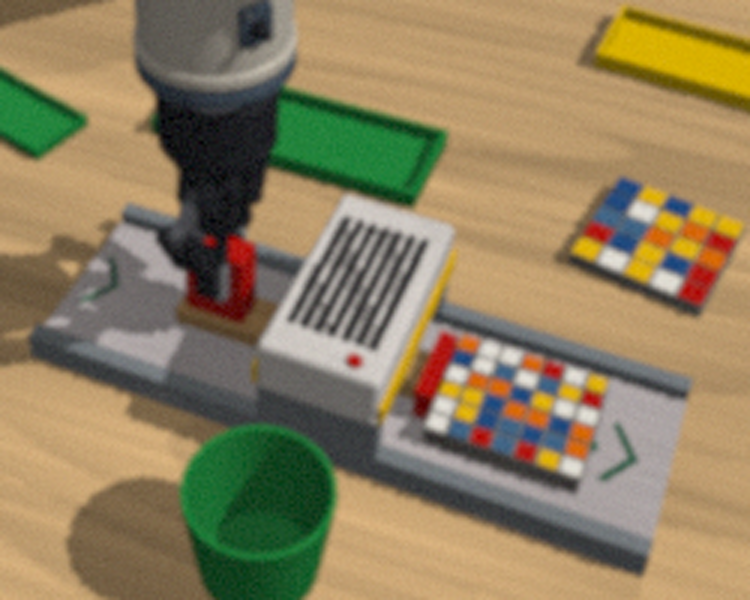

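View pics/top7.png

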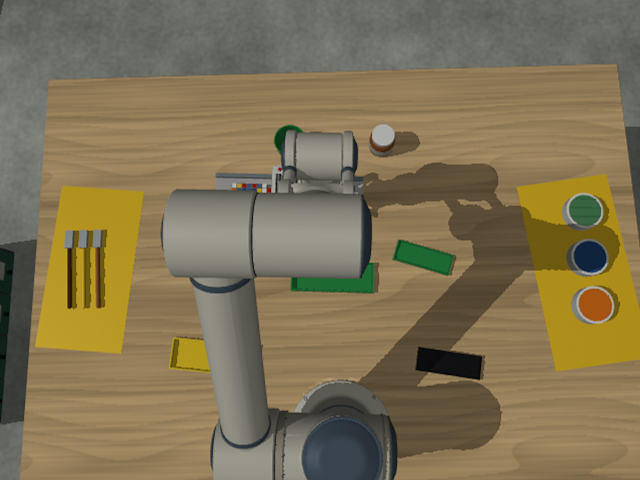

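```bash
python3 - <<'E'
from h import *
c=cam("scene")
t=np.radians(-2.9);e=np.array([[np.cos(t),np.sin(t)],[-np.sin(t),np.cos(t)]])
for x,y in[(457,336),(425,432),(608,378),(580,478)]:
    p=px(c,(x+.5)/3-.5+240,(y+.5)/3-.5+200,.028);print((p*1000).round(1),(e@(p[:2]-[.636,.132])*1000).round(1))
E
```

```text
[602.4 190.4  28. ] [-36.5  56.6]
[686.6 191.3  28. ] [47.5 61.8]
[602.5 291.4  28. ] [-41.5 157.5]
[686.3 288.5  28. ] [ 42.3 158.9]
```

Rear corners measure at bed y = 57 and 62 mm, front at about 158, so the panel is clear. I'll draw the stick straight back out, then lift it.

```bash
python3 -m pendant '[{"gripper":0.01,"travel":[-0.0003,-0.005,0],"roll":0},{"gripper":0.01,"travel":[-0.0008,-0.015,0],"roll":0},{"gripper":0.01,"travel":[-0.001,-0.02,0],"roll":0},{"gripper":0.01,"travel":[-0.001,-0.025,0],"roll":0},{"gripper":0.01,"travel":[-0.001,-0.025,0],"roll":0},{"gripper":0.01,"travel":[-0.001,-0.025,0],"roll":0},{"gripper":0.01,"travel":[-0.001,-0.025,0],"roll":0},{"gripper":0.01,"travel":[-0.001,-0.02,0],"roll":0},{"gripper":0.01,"travel":[-0.0003,-0.01,0],"roll":0},{"gripper":0.01,"travel":[0,0,0],"roll":0}]' 80
python3 -m pendant '[{"gripper":0.01,"travel":[0,0,0.02],"roll":0},{"gripper":0.01,"travel":[0,0,0.03],"roll":0},{"gripper":0.01,"travel":[-0.01,0,0.01],"roll":0},{"gripper":0.01,"travel":[-0.03,0,0],"roll":0},{"gripper":0.01,"travel":[-0.04,0,0],"roll":0},{"gripper":0.01,"travel":[-0.04,0,0],"roll":0},{"gripper":0.01,"travel":[-0.04,0.02,0],"roll":0},{"gripper":0.01,"travel":[-0.03,0.03,0],"roll":0},{"gripper":0.01,"travel":[-0.02,0.03,0],"roll":0},{"gripper":0.01,"travel":[0,0.01,0],"roll":0},{"gripper":0.01,"travel":[0,0,0],"roll":0}]' 80
```

```text
time_s: 13.82
position: [0.6239, -0.1383, 0.0512]
ee_rot: [-180.0, -0.0, 87.3]
ft_force: [-0.7, 0.5, -1.7]
grip_width: 0.0228
time_s: 15.2
position: [0.4141, -0.0472, 0.1112]
ee_rot: [180.0, 0.0, 87.4]
ft_force: [0.5, -0.3, -1.5]
grip_width: 0.023
```

```bash
python3 - <<'E'
from station import manip
import cv2,json,numpy as np
from h import *
for n in ["scene","top"]:
    c=manip.camera(n);cv2.imwrite(f"pics/{n}8.png",c["frame"][:,:,::-1])
a=cv2.imread("pics/scene8.png")
c=cam("scene");M=R.from_euler("z",-2.7,degrees=True).as_matrix()
b=cv2.resize(a[180:290,280:400],None,fx=6,fy=6,interpolation=cv2.INTER_CUBIC)
for p in [(28,160,0),(28,160,24),(-28,160,24),(17,-28,0),(12,22,72)]:
    q=(proj(c,M@(np.array(p)/1000)+[.4141,-.0464,.0745])-[280,180]+.5)*6-.5
    cv2.drawMarker(b,tuple(int(v) for v in q),(255,255,0),0,12,1)
cv2.imwrite("pics/scene8c.png",b)
E
```

```text
(no output)
```

View pics/scene8c.png

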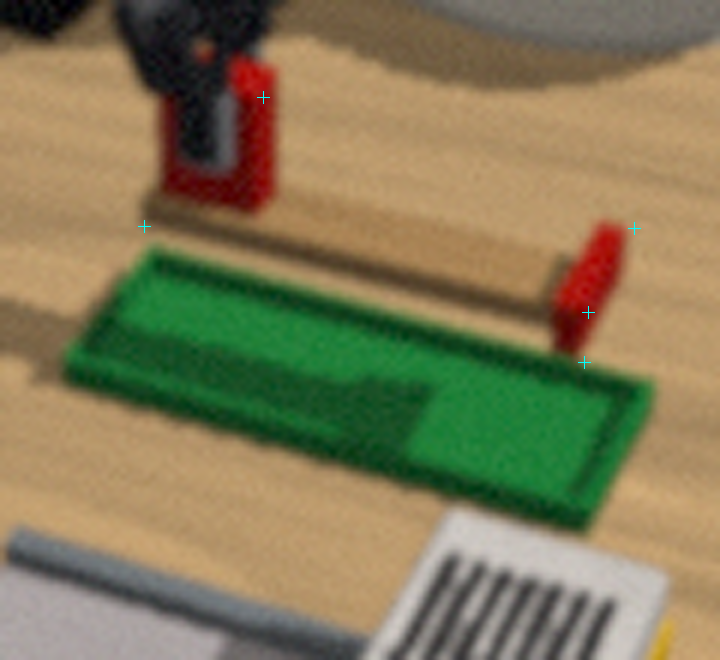

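View pics/top8.png

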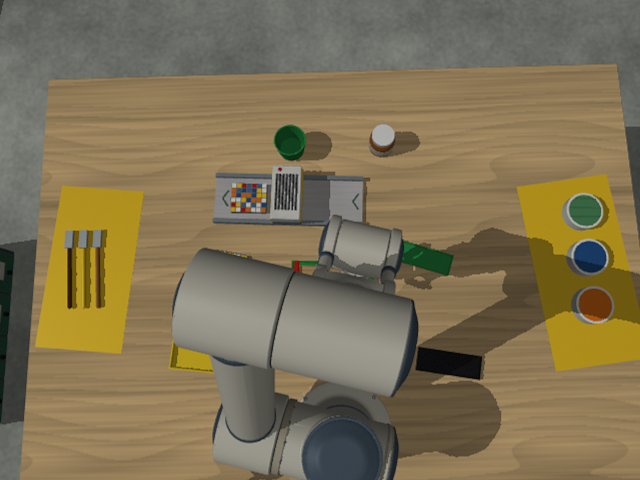

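The head appears 2–3 px off the prediction, so I'll fit the held stick's pose from several points.

```bash
python3 - <<'E'
import cv2
a=cv2.imread("pics/scene8.png")
h=cv2.resize(a[185:225,300:330],None,fx=12,fy=12,interpolation=cv2.INTER_CUBIC)
k=cv2.resize(a[210:250,360:390],None,fx=12,fy=12,interpolation=cv2.INTER_CUBIC)
import numpy as np
cv2.imwrite("pics/s8hk.png",np.hstack([h,k]))
E
```

```text
(no output)
```

View pics/s8hk.png

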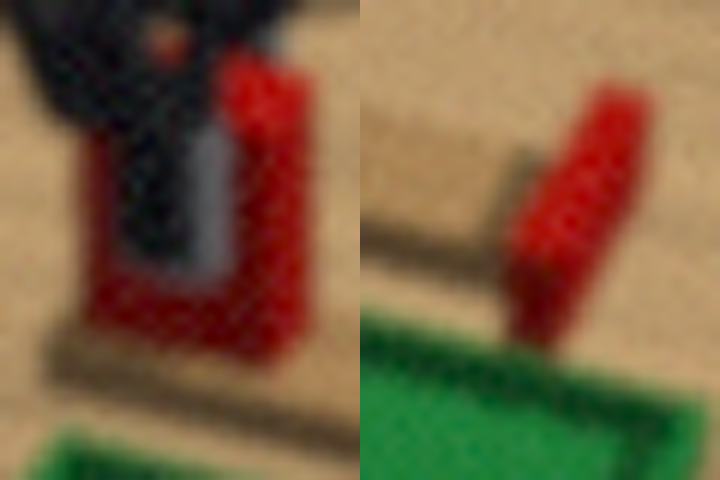

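```bash
python3 - <<'E'
from h import *
from scipy.optimize import least_squares
c=cam("scene")
A=[((12,22,14),(275,360),0),((12,-22,14),(85,322),0),((-12,22,72),(310,75),0),((17,-28,14),(48,345),0),((17,-28,0),(55,378),0),
((28,160,0),(193,352),1),((28,148,0),(150,342),1),((28,148,24),(150,240),1),((28,160,24),(195,265),1),((-28,160,24),(292,100),1),((-28,148,24),(240,85),1)]
O=[(300,185),(360,210)]
def f(v):
    M=R.from_euler("xyz",[v[3],0,v[4]],degrees=True).as_matrix();r=[]
    for p,q,k in A:
        r+=list(proj(c,M@(np.array(p)/1000)+v[:3])-((np.array(q)+.5)/12-.5+O[k]))
    return np.array(r)
s=least_squares(f,[.414,-.046,.0745,0,-2.7]);print(s.x.round(4),abs(s.fun).max(),np.sqrt(np.diag(np.linalg.inv(s.jac.T@s.jac))*np.mean(s.fun**2)).round(4))
E
```

```text
[ 0.4057 -0.0508  0.0687  0.1745 -3.0186] 1.7305724889854446 [0.0069 0.003  0.0054 1.144  1.3516]
```

The stick is level (0.2° ± 1) and within about 5 mm of where it should be, inside the tray's 10–16 mm of slack. Lowering it.

```bash
python3 -m pendant '[{"gripper":0.01,"travel":[-0.002,-0.004,-0.015],"roll":0},{"gripper":0.01,"travel":[0,0,-0.02],"roll":0},{"gripper":0.01,"travel":[0,0,-0.015],"roll":0},{"gripper":0.01,"travel":[0,0,-0.006],"roll":0},{"gripper":0.01,"travel":[0,0,-0.004],"roll":0},{"gripper":0.01,"travel":[0,0,0],"roll":0}]' 80
python3 - <<'E'
from station import manip
import cv2,json,numpy as np
for n in ["scene"]:
    c=manip.camera(n);cv2.imwrite(f"pics/{n}9.png",c["frame"][:,:,::-1])
a=cv2.imread("pics/scene9.png");cv2.imwrite("pics/scene9c.png",cv2.resize(a[180:290,280:400],None,fx=5,fy=5,interpolation=cv2.INTER_CUBIC))
E
```

```text
time_s: 16.05
position: [0.4122, -0.0519, 0.0514]
ee_rot: [180.0, 0.0, 87.3]
ft_force: [-1.1, 0.6, -1.7]
grip_width: 0.0235
```

View pics/scene9c.png

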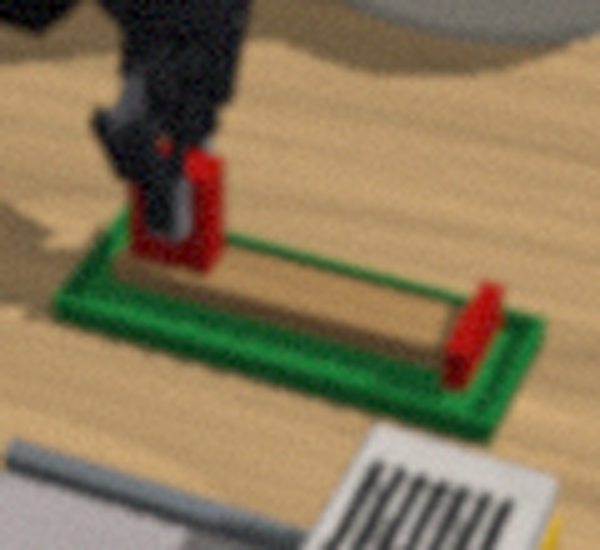

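The stick is over the tray opening, inside the walls. Final lowering in small steps.

```bash
python3 -m pendant '[{"gripper":0.01,"travel":[0,0,-0.003],"roll":0},{"gripper":0.01,"travel":[0,0,-0.003],"roll":0},{"gripper":0.01,"travel":[0,0,-0.002],"roll":0},{"gripper":0.01,"travel":[0,0,0],"roll":0}]' 80
python3 -m pendant '[{"gripper":0.01,"travel":[0,0,-0.001],"roll":0},{"gripper":0.01,"travel":[0,0,-0.001],"roll":0},{"gripper":0.01,"travel":[0,0,0],"roll":0}]' 80
```

```text
time_s: 16.6
position: [0.412, -0.0517, 0.0431]
ee_rot: [-180.0, -0.0, 87.3]
ft_force: [-0.7, -0.4, -1.1]
grip_width: 0.0235
time_s: 16.98
position: [0.412, -0.0517, 0.0412]
ee_rot: [-180.0, -0.0, 87.3]
ft_force: [-0.3, -0.2, -2.5]
grip_width: 0.0231
```

```bash
python3 -m pendant '[{"gripper":0.01,"travel":[0,0,-0.001],"roll":0},{"gripper":0.01,"travel":[0,0,0],"roll":0}]' 80
python3 -m pendant '[{"gripper":0.03,"travel":[0,0,0],"roll":0},{"gripper":0.05,"travel":[0,0,0],"roll":0},{"gripper":0.07,"travel":[0,0,0],"roll":0},{"gripper":0.0854,"travel":[0,0,0],"roll":0},{"gripper":0.0854,"travel":[0,0,0],"roll":0},{"gripper":0.0854,"travel":[0,0,0],"roll":0},{"gripper":0.0854,"travel":[0,0,0.02],"roll":0},{"gripper":0.0854,"travel":[0,0,0.04],"roll":0},{"gripper":0.0854,"travel":[0,0,0.05],"roll":0},{"gripper":0.0854,"travel":[0,-0.03,0.05],"roll":0},{"gripper":0.0854,"travel":[0,-0.05,0.02],"roll":0},{"gripper":0.0854,"travel":[0,-0.05,0],"roll":0}]'
python3 -m pendant '[{"gripper":0.0854,"travel":[0,-0.06,0],"roll":0},{"gripper":0.0854,"travel":[0,-0.06,0],"roll":0},{"gripper":0.0854,"travel":[0,-0.06,0],"roll":0},{"gripper":0.0854,"travel":[0,-0.06,0],"roll":0},{"gripper":0.0854,"travel":[0,-0.04,0],"roll":0},{"gripper":0.0854,"travel":[0,0,0],"roll":0},{"gripper":0.0854,"travel":[0,0,0],"roll":0}]'
python3 - <<'E'
from station import manip
import cv2
for n in ["scene","top"]:
    c=manip.camera(n);cv2.imwrite(f"pics/{n}10.png",c["frame"][:,:,::-1])
a=cv2.imread("pics/top10.png");cv2.imwrite("pics/top10c.png",cv2.resize(a[110:310,200:400],None,fx=3,fy=3,interpolation=cv2.INTER_CUBIC))
a=cv2.imread("pics/scene10.png");cv2.imwrite("pics/scene10c.png",cv2.resize(a[180:390,240:480],None,fx=2.8,fy=2.8,interpolation=cv2.INTER_CUBIC))
E
```

```text
time_s: 17.23
position: [0.4122, -0.0517, 0.0407]
ee_rot: [180.0, 0.0, 87.3]
ft_force: [-0.9, 1.5, 15.9]
grip_width: 0.0232
time_s: 18.73
position: [0.4126, -0.1834, 0.2222]
ee_rot: [179.8, 0.1, 87.4]
ft_force: [1.0, 0.1, 0.2]
grip_width: 0.0855
time_s: 19.6
position: [0.4118, -0.4611, 0.2199]
ee_rot: [-180.0, -0.1, 87.3]
ft_force: [-0.5, -0.0, 0.2]
grip_width: 0.0853
```

View pics/top10c.png

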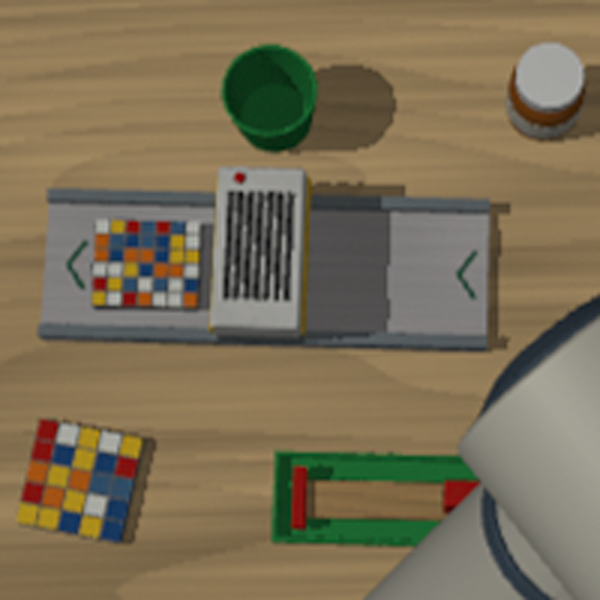

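View pics/scene10c.png

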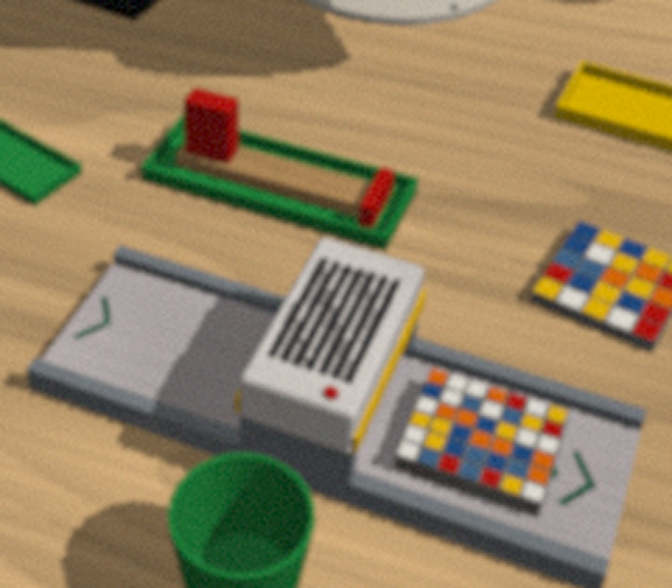

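```bash
python3 - <<'E'
from h import *
c=cam("top")
def bed(p,cx,cy,yaw):
    t=np.radians(yaw);e=np.array([[np.cos(t),np.sin(t)],[-np.sin(t),np.cos(t)]]);return (e@(p[:2]-[cx,cy])*1000).round(1)
f=lambda x,y,z:px(c,(x+.5)/3-.5+200,(y+.5)/3-.5+110,z)
for q in[(95,220),(201,222),(200,308),(92,306)]: print("panel in bed",bed(f(*q,.028),.636,.132,-2.9))
for q in[(294,466),(291,528)]: print("face in tray",bed(f(*q,.028),.4143,.0134,-2.8))
s=cam("scene")
g=lambda x,y,z:px(s,(x+.5)/2.8-.5+240,(y+.5)/2.8-.5+180,z)
for q in [(188,92),(238,98),(235,108),(187,104)]: print("handle top",bed(g(*q,.076),.4143,.0134,-2.8))
E
```

```text
panel in bed [ 40.7 162.6]
panel in bed [41.3 62.3]
panel in bed [-42.   59.2]
panel in bed [-42.7 160.4]
face in tray [27.1 95.3]
face in tray [-29.9  95.9]
handle top [  1.2 -88.2]
handle top [ -8.1 -45. ]
handle top [  6.  -41.6]
handle top [ 17.2 -81.5]
```

Every check is well inside its limits: panel rear at bed y 59–62 mm, stick origin at about (-1, -65) mm in the tray, bystanders unmoved, and the robot clear.

```bash
python3 - <<'E'
from station import manip
print(manip.get_state()["time_s"]);print(manip.job_done())
E
```

```text
19.7
the job is handed in; nothing more can be done
None
```

I took the push stick from the larger green tray, pushed the panel under the hood with its red head at about 56 mm/s, laid the stick back in the tray handle up, and let go. The job was handed in at 19.7 s; no verdict is reported.

What the last checks showed:
- **Panel:** flat on the bed, all corners at bed y from about 59 to 163 mm (41 to 214 allowed), so it is clear of the hood.
- **Stick:** released in the tray, origin at about (-1, -65) mm in the tray's frame, within 2 mm of its place. The arm hid part of the stick in the top view, so I worked this out from the head.
- **Bystanders and robot:** the jar, pot and spare tile look unmoved; I did not measure them. The robot ended clear of everything, with the gripper open.

Two readings disagreed or stood out:
- **Held stick after the push:** it appeared 4–5 mm off where the gripper position put it. It may have slipped slightly in the grip, or it may be camera error. It was within the tray's slack.
- **Setting down:** the last 1 mm into the tray pressed with about 16 N.

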